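# Seat the tube stand in its undercut retaining nest

## Task

Pick up the tube stand by its block and slide its flat toe sideways under the overhanging roof of the retaining nest, feeling your way in until it is fully home against the rubber stop hidden inside. Press it home firmly but gently, with about 8 N for half a second and never more than 15 N on the nest, then let go and leave it seated flat on the table against the stop. Keep the tubes upright and leave the other things where they are.

Things in the scene. Friction and masses are not known exactly. Their poses are not given: they have to be found in the camera images.
- stand_block (a point): Centre (31 mm up) of the loose tube stand's gripping block: 50 long (x) x 30 wide (y), from 8 to 54 mm above the table, gripped across the 30 mm; three capped tubes in a row on it reach 70 mm. It stands on the rear of a flat dark steel foot plate 160 x 56 x 8 mm; plate from 40 mm behind to 120 mm ahead of this point. Axes: x along the plate to its bare toe, z up. 0.5-0.75 kg in all.
- stand_nose (a point): Middle of the front edge of the stand's bare toe (the front 95 mm of the foot plate, 56 wide, 8 mm thick), 4 mm above its underside; 120 mm ahead of the block's centre and 27 mm lower, same axes.
- nest: Fixed retaining nest: low bridge 140 long x 95 wide x 20 mm high, aluminium roof on two dark cheeks, closed at the far end. Origin: on the table below the middle of the roof's front edge (lip). x points level INTO the pocket, z up. Pocket: table as floor, 12 mm high, 59 mm wide. Slanted guides 12 mm high flare from the cheeks to 25 mm before the lip, 74 mm apart there.
- nest_lip (a point): Middle of the roof's lower front edge (lip), 12 mm above the nest's origin, same axes. Out of sight under the roof is a stop, set anew each time: its rubber bumper's face lies 25 to 70 mm behind the lip and gives 1 mm per 4 N. A light plunger stands 5 mm out of it and pushes with 1 N, less than the stand's friction on the table: a stand left against the bumper stays.
- rack: Bystander: two-deck tube rack with five capped tubes, 70 x 120 x 96 mm; origin at the centre of its underside.
- bin: Bystander: open clear plastic bin, 170 x 130 x 90 mm; origin at the centre of its underside.
- tablet: Bystander: tablet in a blue case lying flat, 135 x 215 x 10 mm; origin at the centre of its underside.
- scanner: Bystander: black desk scanner on a round foot, 84 mm across, 148 mm high; origin at the centre of its underside.
Not all that is in view belongs to the job. There is more than one size of the nest; the job needs the middle-sized.

How it is judged:
By the outcome, as a careful person would: the job done as asked, in the order asked, and still so for the second after the job is handed in, with the robot touching nothing.
It also fails if it takes over 50 s, if anything falls off the work surface, if the arm or the gripper's body presses on something with over 40 N, if the wrist force passes 120 N, or if a joint passes its speed limit or range.

## Robot

A 6-joint arm with a two-finger parallel gripper is mounted at the origin on the work surface. World frame = base frame: x ahead of the robot, y to its left, z up, the work surface at z = 0. Lengths are in mm, angles in rad, forces in N, time in s.
With the tool pointing down it reaches from about 350 to 775 mm from the base axis. Payload 7.3 kg.
Tool frame: the origin (TCP) lies at the very end of the fingers, on their centre line; the grasp point (between the pads) lies 19 mm behind it (bot.tcp_to_grasp is the distance from the TCP to the grasp point, in mm); z points along the fingers, y is the direction in which the jaws open and shut (so a half turn about z gives the same grasp; the last joint's range is limited). The gripper opens to 92 mm and grips with 3 to 60 N. Pads are 19 mm wide; open, the fingers measure 130 mm over their backs; the gripper's body (75 mm by 190 mm) begins 47 mm behind the grasp point.
Start: joints at [-1.287, 0.342, 1.524, -0, 1.275, -0.146], TCP at [218.786, -477.261, 226.741] pointing down, gripper open.
Joint ranges: [-2.53, 2.53], [-0.77, 2.02], [0.04, 2.7], [-1, 4.14], [0.28, 2.66], [-3.11, 3.11]. Speed limits (rad/s): [2.57, 2.57, 3.14, 3.14, 3.14, 3.14].

## Interface

Orientations are given as [roll, pitch, yaw] about the fixed x, y, z axes, in that order (R = Rz(yaw) Ry(pitch) Rx(roll)).
In Python, from plant import bot gives the robot as it stands. The module is installed in compiled form; this text tells all that it offers.
- The arm moves only by the tool carry_out, never from a script. Its argument "motion" is a list of rows, each a list of 5 numbers: the closure, from 0 (fully open) to 1 (shut), then the shift along the tool's x, y, z in mm, then the turn about the tool's z in degrees. In form: [[claw, dx, dy, dz, spin], ...]. A call has 1 to 10 rows; each row is the pose to reach, as a shift and turn from the pose measured when the call began, along the tool's axes at that moment; what a row does not reach only later rows make up. A row lasts 1/8 s, in which the tool goes at most 62.5 mm and 10.7 degrees, less where a joint would pass 70% of its speed; a pose out of reach is approached as far as the arm can. A call with a gripper value outside its range is refused whole. The fingers move at their own pace and stop on an object; the grip force is fixed at half the most. Time passes only in rows, so rows that repeat a pose let the fingers close. It gives the time, the measured TCP pose, the force and the opening at its end, in the units of the state.
- bot.get_obs(): the state, without advancing time (a new reading comes with each control period).
- bot.capture(name): name is "scene" or "top" or "wrist"; returns a dict with "color" (400x640x3 uint8, red, green, blue), "depth" (400x640 float32, mm along the optical axis (not along the pixel's ray), 0 where there is no reading), "K" (3x3 intrinsics, pixels), "k1" (the pictures are not rectified: a ray, as slopes to the right and down, at radius r is drawn at 1 + k1 r^2 times it, then the intrinsics apply), "camera_from_world" (4x4, takes a point from world to camera coordinates). Camera axes: x right, y down, z forward; pixel columns grow to the right and rows downward; lengths in mm; the calibration is good to about 2 mm. A picture is of the moment at which its call begins.
- bot.close_job(): hands the job in, once; it reports no verdict.
The state is a dict: "time": time; "joint_positions": joint angles; "dq": joint speeds; "tau": joint torques, N m; "tool_pos": TCP position; "tcp_rot": TCP orientation; "contact_force": force on the tool from outside, world axes, zero at the start; "moment": the same for the moment, N m; "grip_width": finger opening in mm.
Only numpy, scipy, OpenCV 4.12 (cv2) and the standard library are available. Lean on these libraries where they do the work, as an engineer would, in place of code of your own. Each camera call takes 0.05 s, during which the arm holds its last target.

## Working session

There is one attempt and no reset: what is moved stays moved. The work goes in short steps, Python scripts to look and compute and a tool call to move; the robot and the scene stay as the last step left them, time stands still between calls to the robot, and variables do not carry over. Pictures are saved under pics/ and viewed, and the job is handed in when it is done.

Besides the shell and the picture viewer there is one more tool, called as name([rows], argument=value, ...), one row to a line, values as JSON. carry_out: Moves the arm, as the interface text tells. Its arguments: {"type":"object","properties":{"motion":{"type":"array","items":{"type":"array","items":{"type":"number"}}}},"required":["motion"]}

```bash
mkdir -p pics; python3 - <<'E'
from plant import bot
import cv2,numpy as np,pickle
print(bot.get_obs())
for n in ["scene","top"]:
    c=bot.capture(n); pickle.dump(c,open(n+".pkl","wb"))
    cv2.imwrite(f"pics/{n}0.png",c["color"][:,:,::-1]); print(n,c["K"],c["k1"],c["camera_from_world"])
E
```

```text
{'time': 0.0, 'joint_positions': array([-1.28698689e+00,  3.42699278e-01,  1.52505555e+00, -3.61582904e-05,
        1.27537731e+00, -1.46032218e-01]), 'dq': array([-6.42796777e-05,  7.08597170e-04, -6.46523535e-04,  6.81189033e-04,
       -6.58378214e-04, -5.38345888e-04]), 'tau': array([-1.36007937e-03, -4.31237805e+01, -2.44222873e+01,  7.17601064e-02,
        5.56907896e-02, -1.27827093e-04]), 'tool_pos': array([ 218.65731732, -476.83598061,  226.04368063]), 'tcp_rot': array([-3.14006453e+00, -1.89807652e-04,  4.29852060e-01]), 'contact_force': array([-0.05002875, -0.60876192,  0.21680303]), 'moment': array([0.02359209, 0.00953863, 0.01408784]), 'grip_width': 92.09270447038963}
scene [[379.02033334   0.         321.38044483]
 [  0.         379.02033334 203.08055847]
 [  0.           0.           1.        ]] -0.050877136723353755 [[ 4.32917502e-01  9.01422167e-01  4.52913742e-03 -2.69719890e+02]
 [ 7.36972850e-01 -3.51036771e-01 -5.77619428e-01 -3.61831468e+02]
 [-5.19089063e-01  2.53399411e-01 -8.16293626e-01  1.75845842e+03]
 [ 0.00000000e+00  0.00000000e+00  0.00000000e+00  1.00000000e+00]]
top [[449.77694693   0.         321.87992101]
 [  0.         449.77694693 197.05609422]
 [  0.           0.           1.        ]] -0.11963955821854144 [[-6.01106580e-03 -9.99901843e-01  1.26558996e-02  1.27532546e+01]
 [-9.98105857e-01  5.22441565e-03 -6.12976688e-02  5.33256331e+02]
 [ 6.12255323e-02 -1.30003919e-02 -9.98039290e-01  1.46397262e+03]
 [ 0.00000000e+00  0.00000000e+00  0.00000000e+00  1.00000000e+00]]
```

View pics/scene0.png

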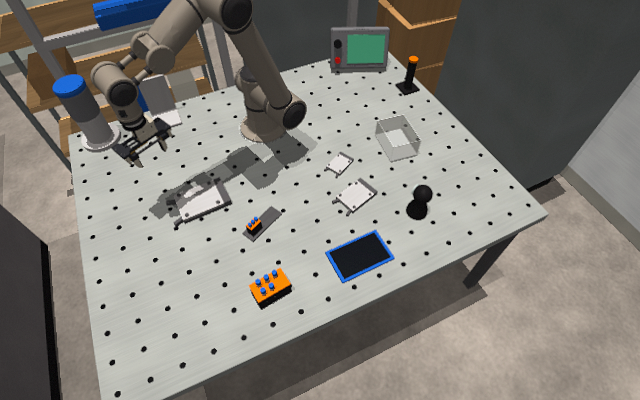

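View pics/top0.png

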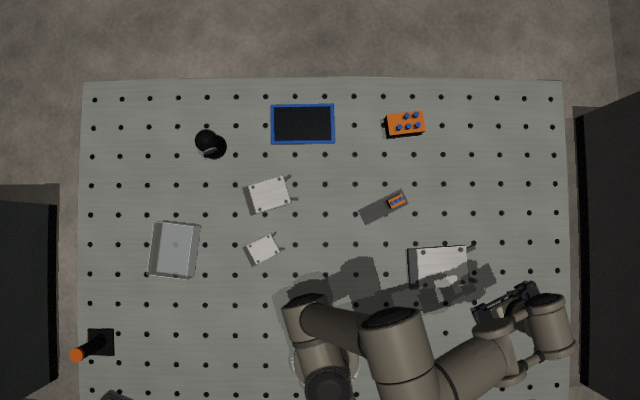

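The scene shows the stand at about (395,205) in the top view. There are three nests, at (268,195), (264,249) and (437,265). I'll enlarge each one and measure it.

```bash
cat > h.py <<'E'
import numpy as np,cv2,pickle
def undist(c,u,v):
    K=c["K"];xd=(u-K[0,2])/K[0,0];yd=(v-K[1,2])/K[1,1]
    x,y=xd,yd
    for _ in range(20):
        s=1+c["k1"]*(x*x+y*y); x,y=xd/s,yd/s
    return x,y
def pix2z(c,u,v,z):
    x,y=undist(c,u,v);T=c["camera_from_world"];R,t=T[:3,:3],T[:3,3]
    d=R.T@np.array([x,y,1]);o=-R.T@t
    return o+d*(z-o[2])/d[2]
def proj(c,p):
    T=c["camera_from_world"];q=T[:3,:3]@np.asarray(p,float)+T[:3,3]
    x,y=q[0]/q[2],q[1]/q[2];s=1+c["k1"]*(x*x+y*y)
    return np.array([c["K"][0,0]*x*s+c["K"][0,2],c["K"][1,1]*y*s+c["K"][1,2]])
def crop(c,u0,v0,w,h,f,name,pts=()):
    im=c["color"][v0:v0+h,u0:u0+w,::-1]
    im=cv2.resize(im,None,fx=f,fy=f,interpolation=cv2.INTER_CUBIC)
    for i in range(0,w,10): cv2.putText(im,str(u0+i),(int((i+.5)*f),8),0,.3,(0,0,255));cv2.line(im,(int((i+.5)*f),10),(int((i+.5)*f),16),(0,0,255))
    for i in range(0,h,10): cv2.putText(im,str(v0+i),(0,int((i+.5)*f)),0,.3,(0,0,255));cv2.line(im,(20,int((i+.5)*f)),(26,int((i+.5)*f)),(0,0,255))
    for p in pts:
        q=proj(c,p); cv2.drawMarker(im,tuple(int(a) for a in ((q-[u0,v0]+.5)*f)),(0,255,0),0,9,1)
    cv2.imwrite("pics/"+name,im)
E
python3 - <<'E'
from h import *
c=pickle.load(open("top.pkl","rb"))
crop(c,235,165,75,110,5,"c1.png")
crop(c,350,170,70,60,10,"c2.png")
crop(c,400,235,90,65,7,"c3.png")
E
```

```text
(no output)
```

View pics/c1.png

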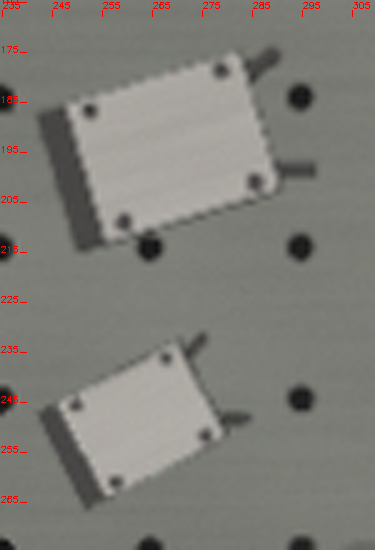

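View pics/c2.png

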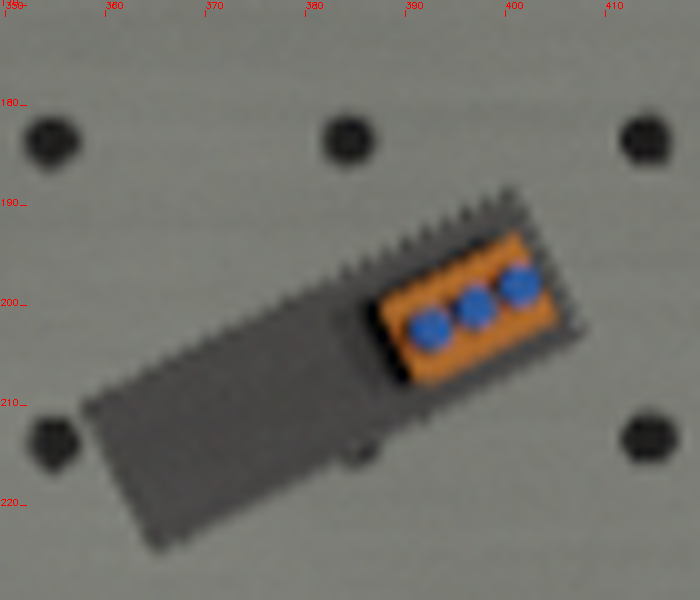

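View pics/c3.png

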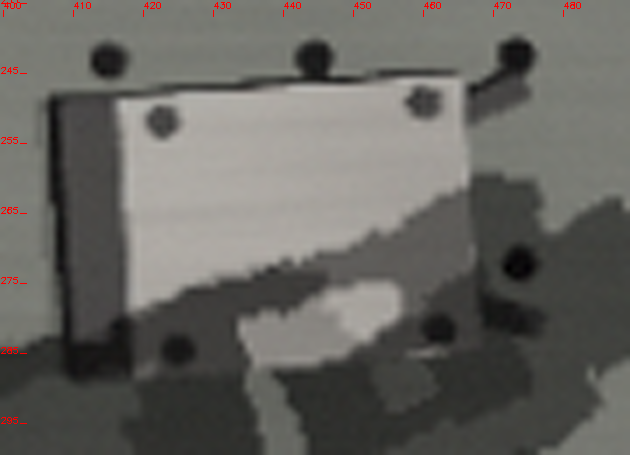

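```bash
python3 - <<'E'
from h import *
c=pickle.load(open("top.pkl","rb"))
def P(u,v,o,f,z): return pix2z(c,o[0]+u/f-.5,o[1]+v/f-.5,z)
def ang(d): return np.degrees(np.arctan2(d[1],d[0]))
for n,o,f,pts in [("mid",(235,165),5,[(240,52),(280,192),(82,252),(38,115)]),("small",(235,165),5,[(178,343),(226,432),(92,508),(40,410)]),("big",(400,235),7,[(464,75),(478,355),(68,380),(50,95)])]:
    q=[P(*p,o,f,20) for p in pts]
    q=np.array(q)
    print(n,q.round(1).tolist(),"w",np.linalg.norm(q[0]-q[1]),np.linalg.norm(q[2]-q[3]),"l",np.linalg.norm(q[1]-q[2]),np.linalg.norm(q[0]-q[3]))
    print(" lipmid",(q[0]+q[1])/2,"dir",ang((q[2]+q[3]-q[0]-q[1])), ang(q[3]-q[0]),ang(q[2]-q[1]), ang(q[0]-q[1])+90,ang(q[3]-q[2])+90)
o=(350,170)
q=np.array([P(*p,o,10,8) for p in [(82,402),(158,550),(588,328),(515,188)]])
print(q.round(1).tolist(),np.linalg.norm(q[0]-q[1]),np.linalg.norm(q[1]-q[2]),np.linalg.norm(q[0]-q[3]))
fr=(q[0]+q[1])/2; re=(q[2]+q[3])/2;d=(fr-re)/np.linalg.norm(fr-re)
print("nose",fr,"rear",re,"dir",ang(d),ang(q[0]-q[3]),ang(q[1]-q[2]),"block from nose",fr-120*d,re+40*d)
b=np.array([P(*p,o,10,54) for p in [(380,302),(420,388),(560,318),(518,232)]])
print("block",b.mean(0),[np.linalg.norm(b[i]-b[i-1]) for i in range(4)], ang(b[0]+b[1]-b[2]-b[3]))
t=np.array([P(*p,o,10,70) for p in [(430,330),(475,307),(520,285)]]);print(t,ang(t[0]-t[2]))
E
```

```text
mid [[606.9, 139.1, 20.0], [514.4, 112.8, 20.0], [475.7, 242.9, 20.0], [566.0, 272.3, 20.0]] w 96.0858534935417 94.95791136616089 l 135.70971366777073 139.37138361727148
 lipmid [560.64940411 125.94060602  20.        ] dir 106.82384575041446 107.05715572648624 106.5842406535299 105.83927527016249 108.03712002762946
small [[415.9, 179.8, 20.0], [357.7, 148.5, 20.0], [308.5, 236.3, 20.0], [372.4, 270.4, 20.0]] w 66.0459905935299 72.47385446066413 l 100.67654597691353 100.46636873257043
 lipmid [386.82223799 164.18600256  20.        ] dir 117.46775706598234 115.63370276835172 119.2979811986362 118.26994447308334 118.03253681730337
big [[370.4, -467.2, 20.0], [237.7, -472.2, 20.0], [230.0, -275.0, 20.0], [363.6, -267.8, 20.0]] w 132.73935570687402 133.80707932929585 l 197.39024289033446 199.46133597532219
 lipmid [ 304.03905656 -469.70044909   20.        ] dir 92.08346417740567 91.93293980146419 92.23556791572152 92.18576571078017 93.07183712930131
[[491.3, -108.7, 8.0], [442.2, -133.4, 8.0], [514.8, -278.1, 8.0], [561.7, -254.3, 8.0]] 54.974465450148315 161.89997220434444 161.7528348721471
nose [ 466.72252639 -121.02582437    8.        ] rear [ 538.25773229 -266.17754378    8.        ] dir 116.2354876301125 115.80491523338958 116.66566870827064 block from nose [ 519.7699074  -228.66399311    8.        ] [ 520.57527196 -230.2981542     8.        ]
block [ 518.64539205 -230.08231257   54.        ] [np.float64(50.468014601033076), np.float64(30.49561012663164), np.float64(51.01475548446285), np.float64(30.85175706228728)] 116.11861633588856
[[ 511.47611502 -214.37321411   70.        ]
 [ 518.7306754  -228.94788264   70.        ]
 [ 525.67754406 -243.5492549    70.        ]] 115.95448900374919
```

Candidates in the top view:
- **Stand:** (395,205) is the only one with a foot plate. The orange five-tube rack at (405,124) is not it.
- **Nests:** (268,195) measures 96×138 mm, (264,249) about 70×100 and (437,265) about 133×198. The middle-sized one is (268,195), with its lip mid at about (561,126) and heading 106.8°.

The stand block is at about (519,-230), heading 116°. I'll move above it and look with the wrist camera.

carry_out([
  [0,42,-11,5,-10.2],
  [0,84,-22,10,-20.4],
  [0,126,-33,15,-30.6],
  [0,168,-44,20,-40.8],
  [0,210,-55,25,-51],
  [0,252,-66,30,-61.2],
  [0,294,-77,35,-71.4],
  [0,336,-88,40,-81.6],
  [0,376,-99,46,-91.4],
  [0,376,-99,46,-91.4],
])

```text
time: 1.35
tool_pos: [520.3, -228.0, 179.2]
tcp_rot: [-3.141, -0.003, 2.029]
contact_force: [-0.3, -1.2, -1.0]
grip_width: 91.9
```

```bash
python3 - <<'E'
from plant import bot
from h import *
o=bot.get_obs();print(o["time"],o["tool_pos"],o["tcp_rot"],o["contact_force"])
for n in ["wrist","top"]:
    c=bot.capture(n); pickle.dump(c,open(n+"1.pkl","wb"))
    cv2.imwrite(f"pics/{n}1.png",c["color"][:,:,::-1])
c=pickle.load(open("wrist1.pkl","rb"));print(c["K"],c["k1"],c["camera_from_world"].round(3))
E
```

```text
1.35 [ 520.3151755  -227.99152235  179.18831143] [-3.14122096e+00 -3.10315423e-03  2.02924492e+00] [-0.32174619 -1.2361646  -0.99074078]
[[308.31261132   0.         315.10031165]
 [  0.         308.31261132 197.91543356]
 [  0.           0.           1.        ]] -0.055529910600011306 [[ 8.96000e-01  4.43000e-01 -1.00000e-03 -3.64973e+02]
 [ 4.22000e-01 -8.54000e-01  3.05000e-01 -4.36694e+02]
 [ 1.35000e-01 -2.73000e-01 -9.52000e-01  2.12827e+02]
 [ 0.00000e+00  0.00000e+00  0.00000e+00  1.00000e+00]]
```

View pics/wrist1.png

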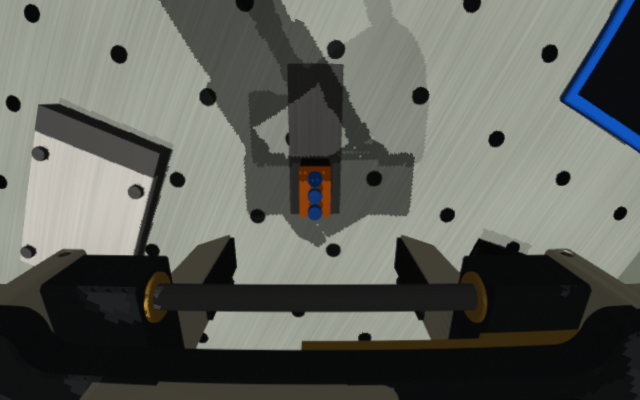

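View pics/top1.png

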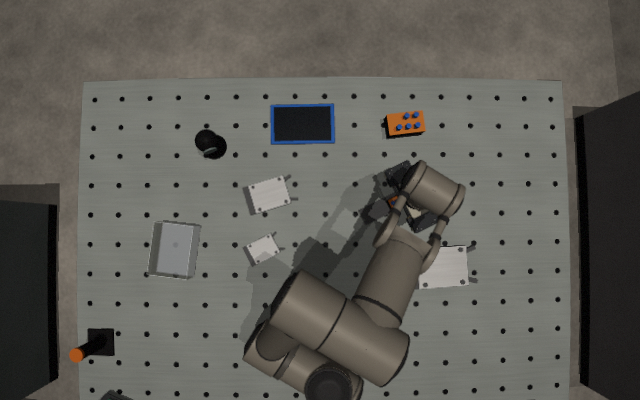

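```bash
python3 - <<'E'
from h import *
c=pickle.load(open("wrist1.pkl","rb"))
crop(c,270,50,95,180,3.3,"w1c.png")
for p,z in [((315,179),70),((315,196),70),((315,212),70),((288,65),8),((343,65),8),((290,213),8),((339,213),8),((300,216),54),((331,216),54)]:
    print(p,pix2z(c,*p,z).round(1))
E
```

```text
(315, 179) [ 512.6 -213.3   70. ]
(315, 196) [ 519.6 -227.5   70. ]
(315, 212) [ 526.4 -241.3   70. ]
(288, 65) [ 444. -135.    8.]
(343, 65) [ 492.7 -110.8    8. ]
(290, 213) [ 511.7 -275.6    8. ]
(339, 213) [ 561.5 -251.     8. ]
(300, 216) [ 517.7 -256.9   54. ]
(331, 216) [ 544.9 -243.4   54. ]
```

View pics/w1c.png

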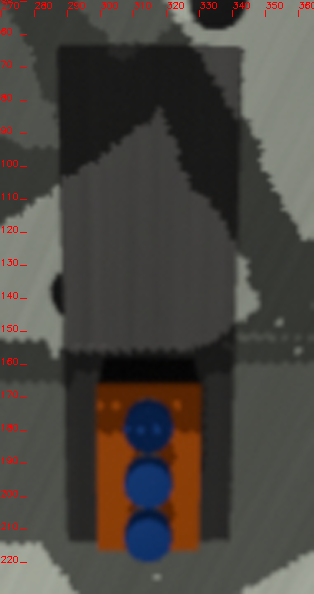

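The wrist view agrees with the top view: tubes at (315,179..212) put the block at (519.5,-228.5), and the stand lies straight below the gripper. Next I descend and grip.

carry_out([
  [0,-1,-1,45,0],
  [0,-1,-1,90,0],
  [0,-1,-1,130,0],
  [0,-1,-1,152,0],
  [0,-1,-1,161,0],
  [0,-1,-1,161,0],
  [0.3,-1,-1,161,0],
  [0.6,-1,-1,161,0],
  [1,-1,-1,161,0],
  [1,-1,-1,161,0],
])

```text
time: 2.7
tool_pos: [518.2, -231.1, 19.1]
tcp_rot: [-3.141, -0.002, 2.024]
contact_force: [-0.6, -0.9, 0.1]
grip_width: 56.3
```

carry_out([
  [1,0,0,0,0],
  [1,0,0,0,0],
  [1,0,0,0,0],
  [1,0,0,0,0],
])

```text
time: 3.2
tool_pos: [518.6, -231.1, 19.2]
tcp_rot: [-3.142, -0.001, 2.024]
contact_force: [2.8, 1.1, -1.2]
grip_width: 30.0
```

carry_out([
  [1,0,0,-6,0],
  [1,0,0,-14,0],
  [1,0,0,-20,0],
  [1,0,0,-20,0],
  [1,0,0,-20,0],
])

```text
time: 3.82
tool_pos: [518.5, -231.1, 39.1]
tcp_rot: [-3.141, -0.001, 2.024]
contact_force: [-1.1, 0.8, -5.5]
grip_width: 30.0
```

```bash
python3 - <<'E'
from plant import bot
from h import *
o=bot.get_obs();print(o["time"],o["tool_pos"],o["tcp_rot"],o["contact_force"],o["moment"])
for n in ["wrist","scene"]:
    c=bot.capture(n); pickle.dump(c,open(n+"2.pkl","wb"))
    cv2.imwrite(f"pics/{n}2.png",c["color"][:,:,::-1])
crop(c,200,130,200,140,4,"s2c.png")
E
```

```text
3.825 [ 518.47404937 -231.10378049   39.08320475] [-3.14145773e+00 -1.46388985e-03  2.02438113e+00] [-1.07283488  0.83528155 -5.47719234] [-0.12112958 -0.15576778 -0.00442415]
```

View pics/wrist2.png

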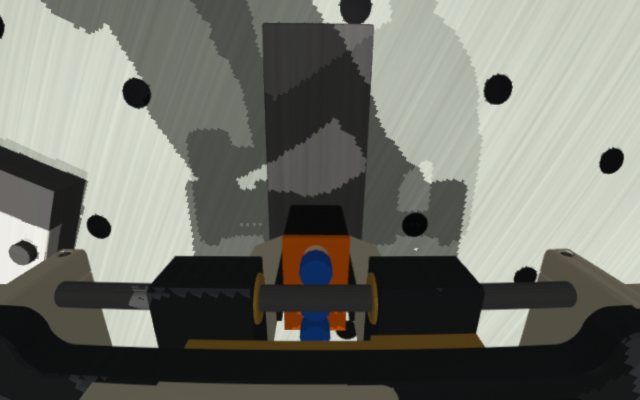

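View pics/s2c.png

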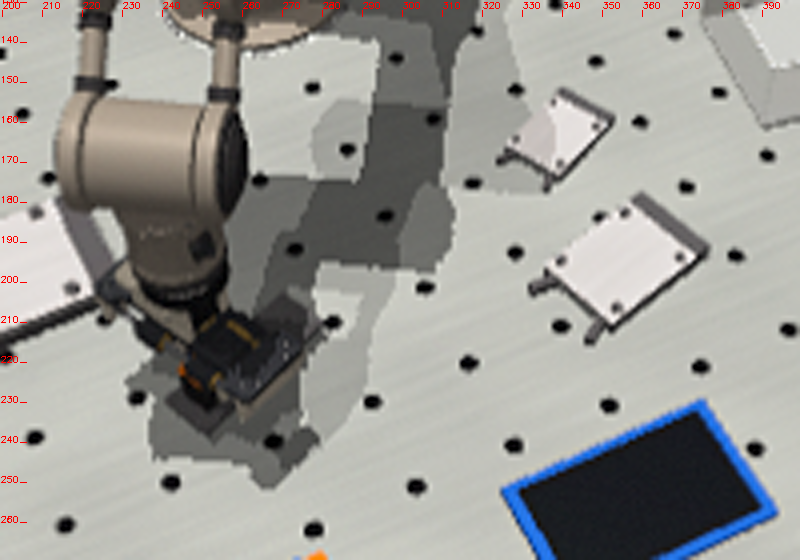

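```bash
python3 - <<'E'
from h import *
c=pickle.load(open("wrist2.pkl","rb"))
T=c["camera_from_world"];R,t=T[:3,:3],T[:3,3]
for u,v in [(318,30),(318,60),(318,100),(318,140),(318,180),(270,60),(365,60),(267,30),(371,30),(450,60)]:
    x,y=undist(c,u,v);Z=c["depth"][v,u];print((u,v),(R.T@(np.array([x,y,1])*Z-t)).round(1))
for p in [(263,23.5),(374,24.5)]: print(pix2z(c,*p,25),pix2z(c,*p,28))
E
```

```text
(318, 30) [ 467.9 -124.8   25.3]
(318, 60) [ 474.1 -137.6   25.8]
(318, 100) [ 482.8 -155.2   27. ]
(318, 140) [ 492.  -174.    26.4]
(318, 180) [ 501.9 -194.2   26.3]
(270, 60) [ 452.1 -148.3   26.2]
(365, 60) [ 495.6 -126.9   25.6]
(267, 30) [ 444.9 -135.9   25.3]
(371, 30) [ 491.6 -113.3   26.1]
(450, 60) [544.  -98.8  -3. ]
[ 441.77114025 -134.02409497   25.        ] [ 442.46809111 -134.4038772    28.        ]
[ 491.79369646 -110.07070815   25.        ] [ 491.60930989 -110.87252032   28.        ]
```

carry_out([
  [1,8,10,0,0.6],
  [1,25,33,0,1.8],
  [1,45,60,0,3.3],
  [1,67,89,0,5],
  [1,88,117,0,6.6],
  [1,106,141,0,7.9],
  [1,118,157,0,8.8],
  [1,125,165.5,0,9.2],
  [1,125,165.5,0,9.2],
  [1,125,165.5,0,9.2],
])

```text
time: 5.18
tool_pos: [612.0, -46.7, 38.9]
tcp_rot: [-3.14, -0.002, 1.863]
contact_force: [-0.5, 0.3, -6.5]
grip_width: 30.0
```

```bash
python3 - <<'E'
from plant import bot
from h import *
o=bot.get_obs();print(o["time"],o["tool_pos"],o["tcp_rot"],o["contact_force"],o["moment"])
for n in ["wrist","top"]:
    c=bot.capture(n); pickle.dump(c,open(n+"3.pkl","wb"))
    cv2.imwrite(f"pics/{n}3.png",c["color"][:,:,::-1])
E
```

```text
5.175 [612.01736724 -46.73204901  38.91386396] [-3.14038572e+00 -1.68462575e-03  1.86347866e+00] [-0.52152045  0.30517623 -6.49249836] [-0.18186163 -0.20652258 -0.013274  ]
```

View pics/wrist3.png

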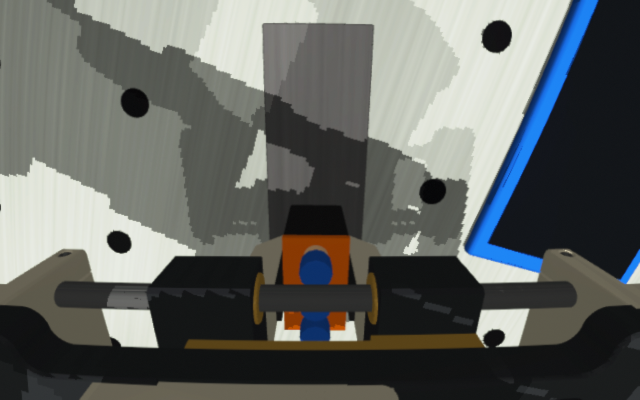

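View pics/top3.png

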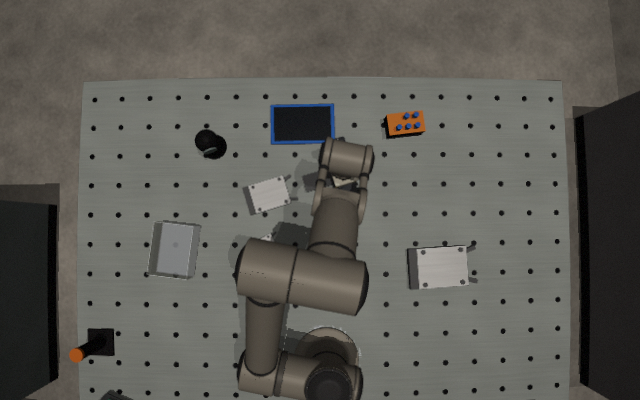

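carry_out([
  [1,0,0,-20,0],
  [1,0,0,-60,0],
  [1,0,0,-100,0],
  [1,0,0,-130,0],
  [1,0,0,-140,0],
  [1,0,0,-140,0],
  [1,0,0,-140,0],
])

```text
time: 6.15
tool_pos: [611.4, -47.2, 177.2]
tcp_rot: [-3.138, -0.003, 1.863]
contact_force: [-0.5, 0.8, -5.8]
grip_width: 29.7
```

```bash
python3 - <<'E'
from plant import bot
from h import *
o=bot.get_obs();print(o["time"],o["tool_pos"],o["tcp_rot"],o["contact_force"],o["moment"])
for n in ["wrist","top"]:
    c=bot.capture(n); pickle.dump(c,open(n+"4.pkl","wb"))
    cv2.imwrite(f"pics/{n}4.png",c["color"][:,:,::-1])
crop(pickle.load(open("top3.pkl","rb")),235,165,110,55,7,"t3c.png")
E
```

```text
6.15 [611.37231293 -47.17943675 177.19480175] [-3.1378217  -0.00318506  1.86256061] [-0.52989424  0.80454687 -5.82082829] [-0.15821501 -0.14459265  0.02914096]
```

View pics/wrist4.png

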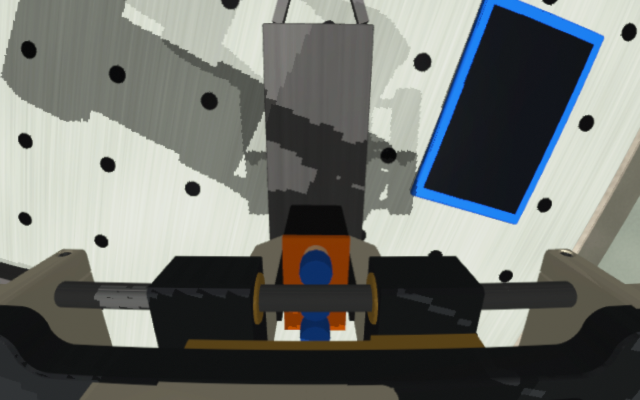

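View pics/t3c.png

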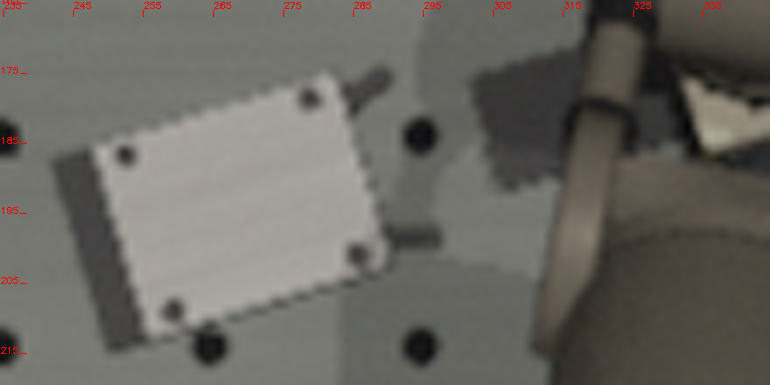

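The guide tips show just ahead of the toe and symmetric about it. I'll back off so the whole nest is in view for a precise heading and centre.

carry_out([
  [1,-20,0,0,0],
  [1,-50,0,0,0],
  [1,-80,0,0,0],
  [1,-110,0,-10,0],
  [1,-125,0,-20,0],
  [1,-130,0,-30,0],
  [1,-130,0,-30,0],
  [1,-130,0,-30,0],
])

```text
time: 7.25
tool_pos: [648.8, -170.9, 206.5]
tcp_rot: [-3.137, -0.004, 1.863]
contact_force: [-0.7, 0.4, -6.3]
grip_width: 29.8
```

```bash
python3 - <<'E'
from plant import bot
from h import *
o=bot.get_obs();print(o["time"],o["tool_pos"],o["tcp_rot"],o["contact_force"],o["moment"])
for n in ["wrist"]:
    c=bot.capture(n); pickle.dump(c,open(n+"5.pkl","wb"))
    cv2.imwrite(f"pics/{n}5.png",c["color"][:,:,::-1])
E
```

```text
7.25 [ 648.84097813 -170.9153807   206.50367743] [-3.13736985 -0.00382073  1.86343419] [-0.7034515   0.43384515 -6.34053954] [-0.15266957 -0.17765307  0.00393267]
```

View pics/wrist5.png

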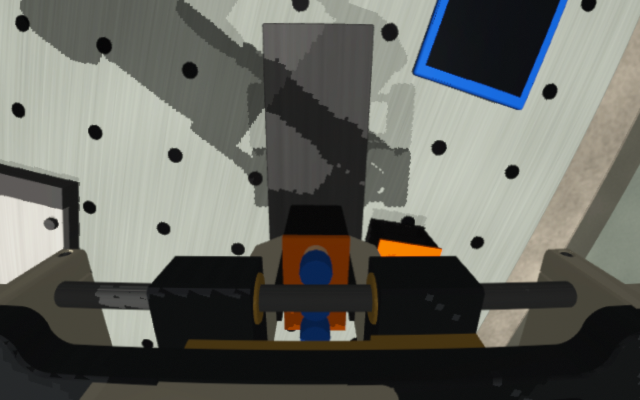

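carry_out([
  [1,15,-8,0,0],
  [1,45,-25,0,0],
  [1,80,-44,0,0],
  [1,115,-64,0,0],
  [1,150,-83,0,0],
  [1,180,-100,0,0],
  [1,196,-108,0,0],
  [1,200,-110,0,0],
  [1,200,-110,0,0],
  [1,200,-110,0,0],
])

```text
time: 8.55
tool_pos: [486.5, -11.8, 207.6]
tcp_rot: [-3.137, -0.004, 1.863]
contact_force: [0.1, -0.9, -6.2]
grip_width: 29.7
```

```bash
python3 - <<'E'
from plant import bot
from h import *
o=bot.get_obs();print(o["time"],o["tool_pos"],o["tcp_rot"],o["contact_force"],o["moment"])
for n in ["wrist"]:
    c=bot.capture(n); pickle.dump(c,open(n+"6.pkl","wb"))
    cv2.imwrite(f"pics/{n}6.png",c["color"][:,:,::-1])
E
```

```text
8.55 [486.48779054 -11.76201454 207.59605426] [-3.1374864  -0.00351723  1.86291566] [ 0.06884522 -0.85569365 -6.18986525] [-0.15752543 -0.23112739 -0.00483058]
```

View pics/wrist6.png

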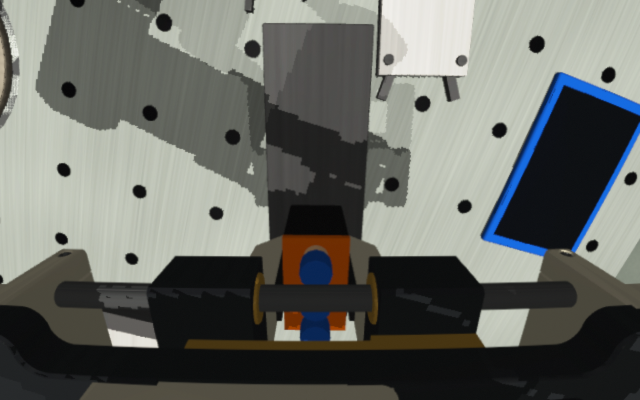

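The nest is now in view on the right: front corners near (378,76) and (467,75), guides at (385,88) and (452,88).

```bash
python3 - <<'E'
from h import *
c=pickle.load(open("wrist6.pkl","rb"))
crop(c,360,0,120,110,6.5,"w6c.png")
E
```

```text
(no output)
```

View pics/w6c.png

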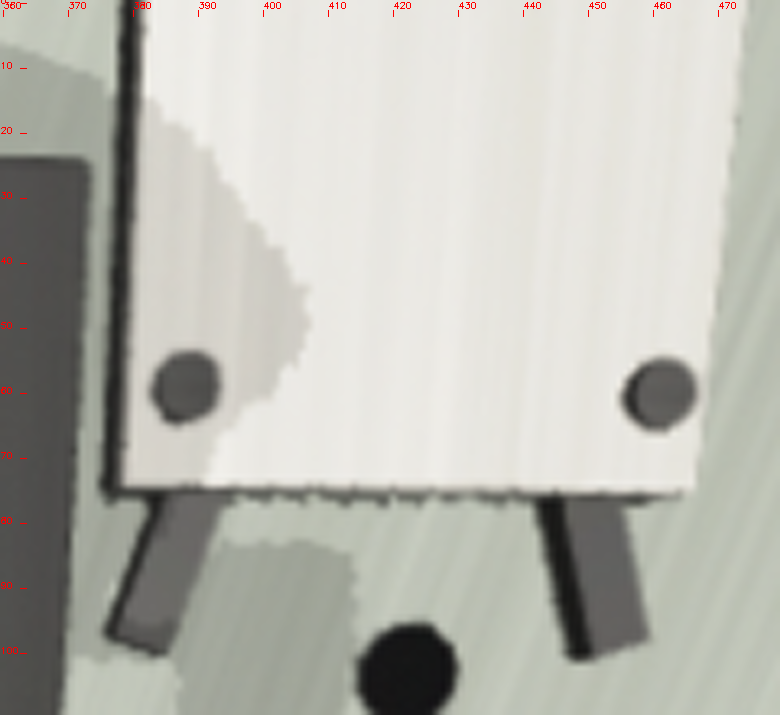

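```bash
python3 - <<'E'
from h import *
c=pickle.load(open("wrist6.pkl","rb"))
P=lambda u,v,z: pix2z(c,360+u/6.5-.5,v/6.5-.5,z)
ang=lambda d: np.degrees(np.arctan2(d[1],d[0]))
L,R=P(120,487,20),P(694,489,20);L2,R2=P(143,3,20),P(746,3,20)
print("L,R",L,R,np.linalg.norm(L-R),"mid",(L+R)/2,"ang front",ang(R-L)+90,"sides",ang(L2-L),ang(R2-R),"width back",)
s1,s2=P(186,386,20),P(661,394,20);print("screws",s1,s2,ang(s2-s1)+90,(s1+s2)/2)
g1,g2=P(165,652,12),P(592,655,12);print("tips",g1,g2,np.linalg.norm(g1-g2),(g1+g2)/2,ang(g2-g1)+90)
w=np.array(proj(pickle.load(open("top3.pkl","rb")),[0,0,0]))
# toe with same camera
o=(611,)
E
```

```text
L,R [516.72855534 112.11093016  20.        ] [606.50610311 140.34990643  20.        ] 94.1140152403616 mid [561.61732923 126.23041829  20.        ] ang front 107.46064838346028 sides 106.73037969602456 106.92661182574062 width back
screws [521.64617059 129.64428213  20.        ] [595.41736386 152.01780013  20.        ] 106.87163669682528 [558.53176722 140.83104113  20.        ]
tips [534.19204003  90.63233677  12.        ] [603.99228335 112.06843571  12.        ] 73.01767117724262 [569.09216169 101.35038624  12.        ] 107.07205536158389
```

The nest measurements agree across both cameras: lip (561.2,126.1), heading 106.9°, width 94, guide tips 73 mm apart. Next I line up at height, 35 mm before the lip.

carry_out([
  [1,-4,8,0,0],
  [1,-12,28,0,-0.3],
  [1,-22,55,0,-0.3],
  [1,-33,82,20,-0.3],
  [1,-41,102,50,-0.3],
  [1,-44.5,111,85,-0.3],
  [1,-44.5,111,120,-0.3],
  [1,-44.5,111,145,-0.3],
  [1,-44.5,111,160,-0.3],
  [1,-44.5,111,160,-0.3],
])

```text
time: 9.85
tool_pos: [604.4, -22.1, 45.8]
tcp_rot: [-3.135, -0.005, 1.868]
contact_force: [-0.5, -0.4, -5.4]
grip_width: 30.0
```

carry_out([
  [1,0,0,0,0],
  [1,0,0,0,0],
])

```text
time: 10.1
tool_pos: [605.2, -22.3, 46.9]
tcp_rot: [-3.137, -0.004, 1.868]
contact_force: [0.3, -0.2, -5.2]
grip_width: 29.7
```

```bash
python3 - <<'E'
from plant import bot
from h import *
o=bot.get_obs();print(o["time"],o["tool_pos"],o["tcp_rot"],o["contact_force"],o["moment"])
c=bot.capture("top"); pickle.dump(c,open("top7.pkl","wb"))
crop(c,235,160,110,60,7,"t7c.png")
c=bot.capture("wrist");pickle.dump(c,open("wrist7.pkl","wb"))
crop(c,200,0,240,100,3.3,"w7c.png")
E
```

```text
10.1 [605.21473539 -22.33040625  46.94159592] [-3.13742487 -0.00364095  1.86778154] [ 0.32686905 -0.16291693 -5.180448  ] [-0.17587669 -0.22308247 -0.02189742]
```

View pics/t7c.png

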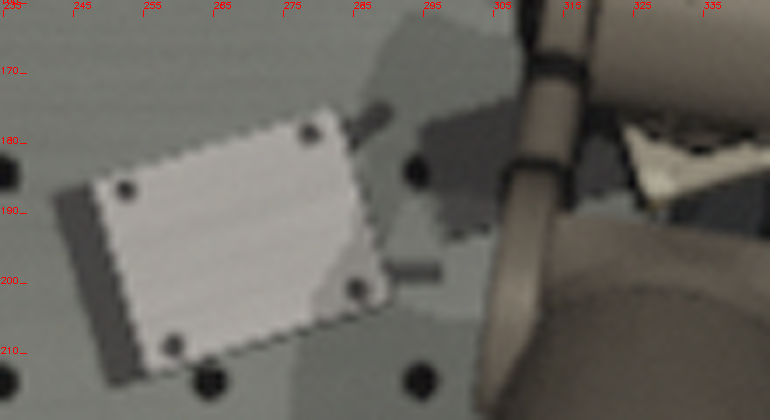

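View pics/w7c.png

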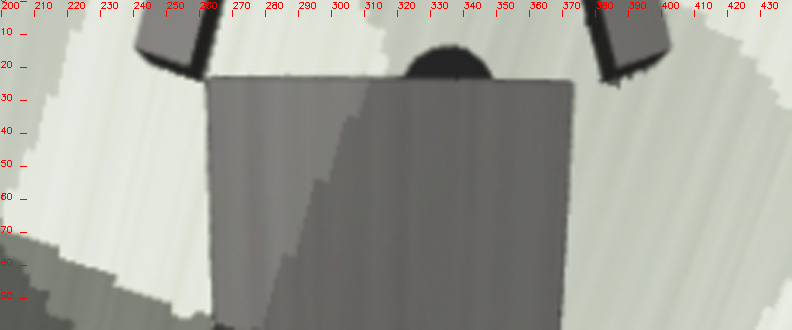

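```bash
python3 - <<'E'
from h import *
c=pickle.load(open("wrist7.pkl","rb"))
P=lambda u,v,z: pix2z(c,200+u/3.3-.5,v/3.3-.5,z)
d=np.array([np.cos(np.radians(106.9)),np.sin(np.radians(106.9))]);ty=np.array([d[1],-d[0]])
for p,z in [((192,72),12),((200,82),0),((617,71),12),((606,80),0),((205,77),35.7),((573,80),35.7)]:
    q=P(*p,z);r=q[:2]-[561.2,126.1];print(p,z,q.round(1),"along",r@d,"lat",r@ty)
r=np.array([605.2,-22.3])-[561.2,126.1];print("tcp",r@d,r@ty)
E
```

```text
(192, 72) 12 [536.7  89.2  12. ] along -28.2075007275295 lat -34.220194156053154
(200, 82) 0 [535.7  89.9   0. ] along -27.20162306050423 lat -34.918818705247084
(617, 71) 12 [605.6 110.5  12. ] along -27.823703914871416 lat 37.96805444140557
(606, 80) 0 [605.8 111.8   0. ] along -26.642821866162688 lat 38.501764941745314
(205, 77) 35.7 [544.2  85.2  35.7] along -34.21426078562569 lat -28.185858322366858
(573, 80) 35.7 [596.7 100.8  35.7] along -34.504576702403924 lat 26.629811161168853
tcp -154.78203239247205 -1.0404078314459435
```

carry_out([
  [1,0,1.5,8,0],
  [1,0,1.8,16,0],
  [1,0,1.8,22,0],
  [1,0,1.8,25,0],
  [1,0,1.8,26,0],
  [1,0,1.8,26,0],
  [1,0,1.8,26,0],
])

```text
time: 11.08
tool_pos: [606.7, -21.7, 21.0]
tcp_rot: [-3.137, -0.004, 1.868]
contact_force: [0.9, -0.1, -5.4]
grip_width: 29.7
```

carry_out([
  [1,0,0,0.6,0],
  [1,0,0,1.2,0],
  [1,0,0,1.2,0],
  [1,4,0,1.2,0],
  [1,8,0,1.2,0],
  [1,12,0,1.2,0],
  [1,16,0,1.2,0],
  [1,20,0,1.2,0],
  [1,20,0,1.2,0],
])

```text
time: 12.2
tool_pos: [600.7, -2.2, 19.8]
tcp_rot: [-3.137, -0.004, 1.868]
contact_force: [0.8, 0.1, -5.5]
grip_width: 29.9
```

```bash
python3 - <<'E'
from plant import bot
from h import *
o=bot.get_obs();print(o["time"],o["tool_pos"],o["tcp_rot"],o["contact_force"],o["moment"])
c=bot.capture("top"); pickle.dump(c,open("top8.pkl","wb"))
crop(c,235,160,110,60,7,"t8c.png")
c=bot.capture("wrist");pickle.dump(c,open("wrist8.pkl","wb"))
crop(c,200,0,240,100,3.3,"w8c.png")
E
```

```text
12.2 [600.71925097  -2.18936392  19.81552313] [-3.1372919  -0.00372478  1.86829127] [ 0.78795756  0.11559668 -5.54521199] [-0.10622073 -0.16234316 -0.00095464]
```

View pics/w8c.png

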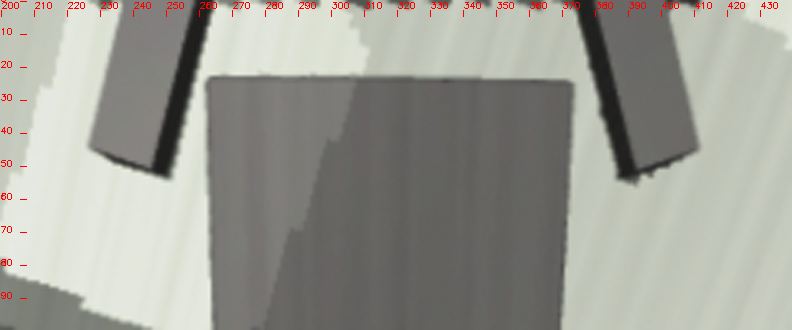

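View pics/t8c.png

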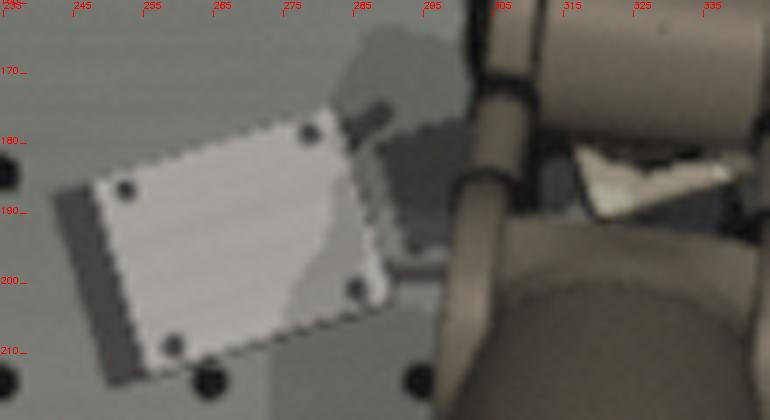

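The toe is inside the guides with gaps of about 1.8 mm left and 3.6 mm right. I'll shift it +1 mm in tool y and advance under the lip, watching the force.

carry_out([
  [1,0,0.5,0,0],
  [1,1,1,0,0],
  [1,3,1,0,0],
  [1,5,1,0,0],
  [1,7,1,0,0],
  [1,9,1,0,0],
  [1,11,1,0,0],
  [1,13,1,0,0],
  [1,15,1,0,0],
  [1,15,1,0,0],
])

```text
time: 13.55
tool_pos: [597.3, 12.2, 19.8]
tcp_rot: [-3.137, -0.004, 1.868]
contact_force: [-0.6, -0.9, -5.8]
grip_width: 30.0
```

```bash
python3 - <<'E'
from plant import bot
from h import *
o=bot.get_obs();print(o["time"],o["tool_pos"],o["tcp_rot"],o["contact_force"],o["moment"])
c=bot.capture("wrist");pickle.dump(c,open("wrist9.pkl","wb"))
crop(c,200,0,240,100,3.3,"w9c.png")
E
```

```text
13.55 [597.25790605  12.23119384  19.84689142] [-3.13715879 -0.00369501  1.86816817] [-0.64696571 -0.8602835  -5.80743386] [-0.18707757 -0.03974835  0.11051584]
```

View pics/w9c.png

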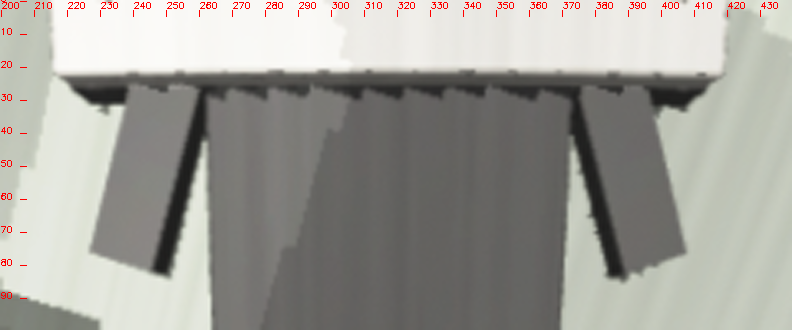

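carry_out([
  [1,1,-0.4,0,0],
  [1,3,-0.4,0,0],
  [1,5,-0.4,0,0],
  [1,7,-0.4,0,0],
  [1,9,-0.4,0,0],
  [1,11,-0.4,0,0],
  [1,13,-0.4,0,0],
  [1,15,-0.4,0,0],
  [1,15,-0.4,0,0],
])

```text
time: 14.72
tool_pos: [592.5, 26.7, 19.9]
tcp_rot: [-3.137, -0.004, 1.868]
contact_force: [1.1, 0.5, -4.9]
grip_width: 29.9
```

```bash
cat > f.py <<'E'
from plant import bot
import numpy as np
o=bot.get_obs();y=o["tcp_rot"][2];x=np.array([np.cos(y),np.sin(y)]);t=np.array([x[1],-x[0]])
f=o["contact_force"];r=o["tool_pos"][:2]-[561.2,126.1]
d=np.array([np.cos(np.radians(106.9)),np.sin(np.radians(106.9))])
print(round(o["time"],2),"pos",o["tool_pos"].round(2),"yaw",np.degrees(y).round(2),"Fx %.2f Fy %.2f Fz %.2f"%(f[:2]@x,f[:2]@t,f[2]),"M",o["moment"].round(3),"nose depth %.1f lat %.2f"%(r@d+120,r@[d[1],-d[0]]),o["grip_width"])
E
python3 f.py
```

```text
14.72 pos [592.49  26.72  19.9 ] yaw 107.04 Fx 0.18 Fy 1.17 Fz -4.88 M [-0.06  -0.401 -0.188] nose depth 15.8 lat 1.04 29.85343390745004
```

carry_out([
  [1,0,0.3,0,0],
  [1,0,0.3,0,0],
  [1,0,0.3,0,0],
])

```text
time: 15.1
tool_pos: [592.6, 26.8, 19.8]
tcp_rot: [-3.137, -0.004, 1.868]
contact_force: [0.8, -0.2, -5.5]
grip_width: 29.9
```

```bash
python3 f.py
```

```text
15.1 pos [592.65  26.78  19.83] yaw 107.04 Fx -0.38 Fy 0.68 Fz -5.48 M [-0.222 -0.281 -0.065] nose depth 15.8 lat 1.22 29.885268335627508
```

carry_out([
  [1,1,0.2,0.3,0],
  [1,2,0.2,0.5,0],
  [1,3,0.2,0.5,0],
  [1,4,0.2,0.5,0],
  [1,5,0.2,0.5,0],
  [1,5,0.2,0.5,0],
])

```text
time: 15.85
tool_pos: [591.3, 31.8, 19.3]
tcp_rot: [-3.137, -0.004, 1.868]
contact_force: [1.3, -0.2, -6.6]
grip_width: 30.1
```

```bash
python3 f.py
```

```text
15.85 pos [591.29  31.77  19.32] yaw 107.04 Fx -0.54 Fy 1.22 Fz -6.61 M [-0.239 -0.186  0.022] nose depth 21.0 lat 1.36 30.134420154968822
```

carry_out([
  [1,0,0,0.4,0],
  [1,1,0,0.4,0],
  [1,2,0,0.4,0],
  [1,3,0,0.4,0],
  [1,3,0,0.4,0],
])

```text
time: 16.48
tool_pos: [590.7, 34.5, 19.2]
tcp_rot: [-3.137, -0.004, 1.868]
contact_force: [-0.2, -5.0, -0.7]
grip_width: 29.6
```

```bash
python3 f.py
```

```text
16.48 pos [590.67  34.46  19.22] yaw 107.04 Fx -4.71 Fy -1.65 Fz -0.70 M [-0.765 -0.154  0.058] nose depth 23.8 lat 1.55 29.555693860312356
```

carry_out([
  [1,0.5,0,-0.2,0],
  [1,0.5,0,-0.2,0],
  [1,0.5,0,-0.2,0],
])

```text
time: 16.85
tool_pos: [590.3, 35.2, 19.3]
tcp_rot: [-3.137, -0.004, 1.868]
contact_force: [-0.1, -1.1, -3.4]
grip_width: 29.9
```

```bash
python3 f.py
```

```text
16.85 pos [590.32  35.21  19.27] yaw 107.04 Fx -1.05 Fy -0.43 Fz -3.35 M [-0.357 -0.155  0.046] nose depth 24.6 lat 1.44 29.866109121361436
```

carry_out([
  [1,1,0,0,0],
  [1,2,0,0,0],
  [1,3,0,0,0],
  [1,3,0,0,0],
])

```text
time: 17.35
tool_pos: [589.4, 38.3, 19.2]
tcp_rot: [-3.137, -0.004, 1.868]
contact_force: [-1.0, -1.6, -3.5]
grip_width: 30.1
```

```bash
python3 f.py
```

```text
17.35 pos [589.38  38.29  19.23] yaw 107.05 Fx -1.20 Fy -1.46 Fz -3.55 M [-0.417 -0.215  0.007] nose depth 27.8 lat 1.44 30.098422143587293
```

carry_out([
  [1,1,-0.1,0,0],
  [1,2,-0.1,0,0],
  [1,3,-0.1,0,0],
  [1,3,-0.1,0,0],
])

```text
time: 17.85
tool_pos: [588.4, 41.4, 19.2]
tcp_rot: [-3.137, -0.005, 1.868]
contact_force: [-0.3, -1.6, -4.0]
grip_width: 29.9
```

```bash
python3 f.py
```

```text
17.85 pos [588.41  41.36  19.24] yaw 107.05 Fx -1.42 Fy -0.73 Fz -4.04 M [-0.321 -0.274 -0.111] nose depth 31.0 lat 1.40 29.874423694779054
```

carry_out([
  [1,1,0,0,0],
  [1,2,0,0,0],
  [1,3,0,0,0],
  [1,3,0,0,0],
])

```text
time: 18.35
tool_pos: [587.5, 44.4, 19.3]
tcp_rot: [-3.137, -0.005, 1.868]
contact_force: [0.6, -0.5, -3.8]
grip_width: 30.1
```

```bash
python3 f.py
```

```text
18.35 pos [587.52  44.42  19.26] yaw 107.05 Fx -0.65 Fy 0.47 Fz -3.76 M [-0.265 -0.298 -0.029] nose depth 34.2 lat 1.44 30.079382049866453
```

carry_out([
  [1,1,0,0,0],
  [1,2,0,0,0],
  [1,3,0,0,0],
  [1,3,0,0,0],
])

```text
time: 18.85
tool_pos: [586.6, 47.4, 19.3]
tcp_rot: [-3.137, -0.005, 1.868]
contact_force: [0.9, -0.7, -4.2]
grip_width: 29.8
```

```bash
python3 f.py
```

```text
18.85 pos [586.59  47.45  19.28] yaw 107.05 Fx -0.90 Fy 0.68 Fz -4.23 M [-0.321 -0.345  0.001] nose depth 37.4 lat 1.43 29.833926554523114
```

carry_out([
  [1,1,0,0,0],
  [1,2,0,0,0],
  [1,3,0,0,0],
  [1,3,0,0,0],
])

```text
time: 19.35
tool_pos: [585.7, 50.5, 19.3]
tcp_rot: [-3.137, -0.005, 1.869]
contact_force: [0.7, -0.3, -5.2]
grip_width: 29.8
```

```bash
python3 f.py
```

```text
19.35 pos [585.67  50.54  19.29] yaw 107.06 Fx -0.47 Fy 0.62 Fz -5.23 M [-0.281 -0.394 -0.072] nose depth 40.6 lat 1.45 29.751230439625235
```

carry_out([
  [1,1,0,0,0],
  [1,2,0,0,0],
  [1,3,0,0,0],
  [1,3,0,0,0],
])

```text
time: 19.85
tool_pos: [584.7, 53.6, 19.3]
tcp_rot: [-3.137, -0.005, 1.869]
contact_force: [1.0, 0.3, -5.0]
grip_width: 30.0
```

```bash
python3 f.py
```

```text
19.85 pos [584.74  53.57  19.27] yaw 107.06 Fx -0.03 Fy 1.02 Fz -4.98 M [-0.24  -0.453 -0.073] nose depth 43.8 lat 1.44 30.000772188949103
```

carry_out([
  [1,1,0.1,0,0],
  [1,2,0.1,0,0],
  [1,3,0.1,0,0],
  [1,3,0.1,0,0],
])

```text
time: 20.35
tool_pos: [583.8, 56.6, 19.3]
tcp_rot: [-3.137, -0.006, 1.869]
contact_force: [1.0, -0.0, -4.5]
grip_width: 29.7
```

```bash
python3 f.py
```

```text
20.35 pos [583.85  56.62  19.25] yaw 107.06 Fx -0.29 Fy 0.96 Fz -4.49 M [-0.241 -0.349 -0.096] nose depth 46.9 lat 1.47 29.74139929658655
```

carry_out([
  [1,1,0.2,0,0],
  [1,2,0.2,0,0],
  [1,3,0.2,0,0],
  [1,3,0.2,0,0],
])

```text
time: 20.85
tool_pos: [583.1, 59.7, 19.3]
tcp_rot: [-3.137, -0.006, 1.869]
contact_force: [-0.3, -1.0, -4.7]
grip_width: 29.6
```

```bash
python3 f.py
```

```text
20.85 pos [583.06  59.71  19.29] yaw 107.07 Fx -0.91 Fy -0.58 Fz -4.69 M [-0.298 -0.214 -0.073] nose depth 50.1 lat 1.62 29.569441027029637
```

carry_out([
  [1,1,0,0,0],
  [1,2,0,0,0],
  [1,3,0,0,0],
  [1,3,0,0,0],
])

```text
time: 21.35
tool_pos: [582.1, 62.8, 19.3]
tcp_rot: [-3.137, -0.006, 1.869]
contact_force: [0.4, -0.7, -4.6]
grip_width: 29.7
```

```bash
python3 f.py
```

```text
21.35 pos [582.12  62.76  19.28] yaw 107.07 Fx -0.79 Fy 0.15 Fz -4.58 M [-0.214 -0.358 -0.038] nose depth 53.3 lat 1.60 29.74734869848602
```

carry_out([
  [1,1,0,0,0],
  [1,2,0,0,0],
  [1,3,0,0,0],
  [1,3,0,0,0],
])

```text
time: 21.85
tool_pos: [581.2, 65.8, 19.3]
tcp_rot: [-3.137, -0.006, 1.869]
contact_force: [0.3, -0.9, -5.6]
grip_width: 30.0
```

```bash
python3 f.py
```

```text
21.85 pos [581.2   65.81  19.29] yaw 107.07 Fx -0.93 Fy 0.05 Fz -5.64 M [-0.277 -0.346 -0.069] nose depth 56.5 lat 1.61 30.017023590110057
```

carry_out([
  [1,1,0,0,0],
  [1,2,0,0,0],
  [1,3,0,0,0],
  [1,3,0,0,0],
])

```text
time: 22.35
tool_pos: [580.3, 68.8, 19.3]
tcp_rot: [-3.137, -0.006, 1.869]
contact_force: [1.1, 0.3, -5.1]
grip_width: 29.5
```

```bash
python3 f.py
```

```text
22.35 pos [580.29  68.84  19.3 ] yaw 107.07 Fx -0.06 Fy 1.17 Fz -5.06 M [-0.165 -0.426 -0.002] nose depth 59.7 lat 1.62 29.54160866703658
```

carry_out([
  [1,1,0,0,0],
  [1,2,0,0,0],
  [1,3,0,0,0],
  [1,3,0,0,0],
])

```text
time: 22.85
tool_pos: [579.4, 71.8, 19.3]
tcp_rot: [-3.137, -0.006, 1.869]
contact_force: [1.3, -1.0, -5.4]
grip_width: 29.8
```

```bash
python3 f.py
```

```text
22.85 pos [579.42  71.81  19.32] yaw 107.08 Fx -1.34 Fy 0.95 Fz -5.43 M [-0.399 -0.406 -0.002] nose depth 62.8 lat 1.65 29.802621325047426
```

carry_out([
  [1,1,0,0,0],
  [1,2,0,0,0],
  [1,2.5,0,0,0],
  [1,2.5,0,0,0],
])

```text
time: 23.35
tool_pos: [578.8, 74.0, 19.4]
tcp_rot: [-3.137, -0.006, 1.869]
contact_force: [1.5, -2.9, -6.0]
grip_width: 29.9
```

```bash
python3 f.py
```

```text
23.35 pos [578.81  74.05  19.39] yaw 107.08 Fx -3.25 Fy 0.59 Fz -6.04 M [-0.679 -0.575  0.038] nose depth 65.1 lat 1.71 29.850494073181515
```

The force is rising at about 64 mm depth, so I go on in small increments.

carry_out([
  [1,0.3,0,0.1,0],
  [1,0.7,0,0.2,0],
  [1,0.7,0,0.2,0],
])

```text
time: 23.72
tool_pos: [578.7, 74.5, 19.3]
tcp_rot: [-3.137, -0.006, 1.869]
contact_force: [2.8, -4.5, -4.9]
grip_width: 29.7
```

```bash
python3 f.py
```

```text
23.73 pos [578.75  74.48  19.3 ] yaw 107.08 Fx -5.12 Fy 1.31 Fz -4.91 M [-0.931 -0.451  0.001] nose depth 65.5 lat 1.78 29.72119390831134
```

carry_out([
  [1,0.6,0,0,0],
  [1,0.9,0,0,0],
  [1,1.2,0,0,0],
  [1,1.2,0,0,0],
  [1,1.2,0,0,0],
])

```text
time: 24.35
tool_pos: [578.6, 75.0, 19.5]
tcp_rot: [-3.138, -0.005, 1.869]
contact_force: [2.9, -6.5, -5.0]
grip_width: 29.8
```

```bash
python3 f.py
```

```text
24.35 pos [578.64  75.02  19.47] yaw 107.1 Fx -7.09 Fy 0.83 Fz -4.97 M [-1.23  -0.496  0.063] nose depth 66.1 lat 1.84 29.76466043736139
```

carry_out([
  [1,0.9,0,0,0],
  [1,1.2,0,0,0],
  [1,1.2,0,0,0],
  [1,1.2,0,0,0],
])

```text
time: 24.85
tool_pos: [578.6, 75.3, 19.6]
tcp_rot: [-3.138, -0.003, 1.869]
contact_force: [2.0, -7.3, -4.3]
grip_width: 29.8
```

```bash
python3 f.py
```

```text
24.85 pos [578.6   75.31  19.65] yaw 107.11 Fx -7.53 Fy -0.20 Fz -4.30 M [-1.374 -0.549  0.07 ] nose depth 66.4 lat 1.88 29.7710803497879
```

carry_out([
  [1,1.0,0,0.3,0],
  [1,1.3,0,0.4,0],
  [1,1.3,0,0.4,0],
  [1,1.3,0,0.4,0],
  [1,1.3,0,0.4,0],
])

```text
time: 25.48
tool_pos: [578.6, 75.5, 19.6]
tcp_rot: [-3.138, -0.002, 1.869]
contact_force: [2.9, -9.0, -3.0]
grip_width: 29.9
```

```bash
python3 f.py
```

```text
25.48 pos [578.62  75.5   19.6 ] yaw 107.11 Fx -9.48 Fy 0.09 Fz -2.97 M [-1.496 -0.445  0.131] nose depth 66.5 lat 1.96 29.87691737013443
```

carry_out([
  [1,1.1,0,0.3,0],
  [1,1.1,0,0.3,0],
  [1,1.1,0,0.3,0],
  [1,1.1,0,0.3,0],
  [1,1.1,0,0.3,0],
])

```text
time: 26.1
tool_pos: [578.6, 75.5, 19.7]
tcp_rot: [-3.139, -0.0, 1.87]
contact_force: [1.4, -7.9, -2.5]
grip_width: 29.8
```

```bash
python3 f.py; python3 - <<'E'
from plant import bot
from h import *
c=bot.capture("wrist");pickle.dump(c,open("wrist10.pkl","wb"))
cv2.imwrite("pics/w10.png",c["color"][:,:,::-1])
c=bot.capture("scene");crop(c,280,140,130,100,6,"s10.png")
E
```

```text
26.1 pos [578.64  75.52  19.68] yaw 107.13 Fx -7.94 Fy -0.95 Fz -2.53 M [-1.432 -0.365  0.167] nose depth 66.5 lat 1.99 29.819562653835543
```

View pics/w10.png

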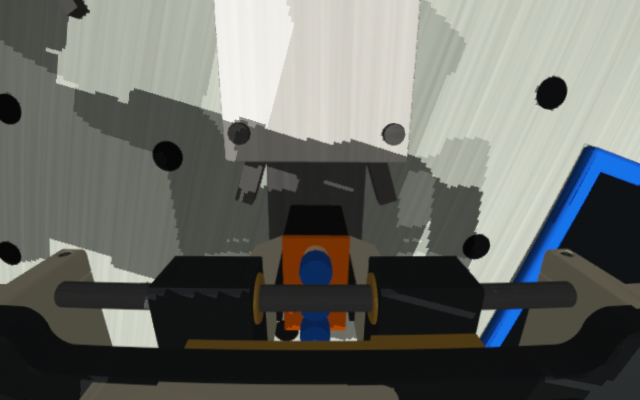

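View pics/s10.png

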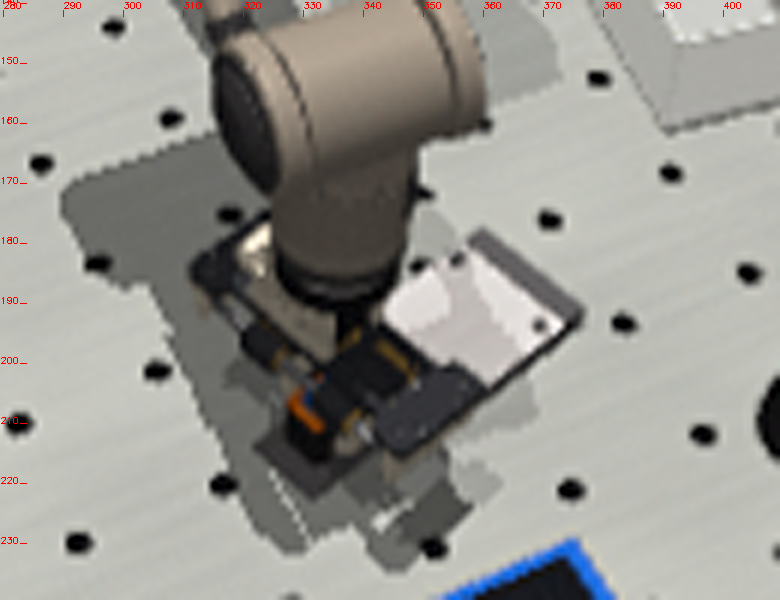

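carry_out([
  [1,1.2,0,0.3,0],
  [1,1.5,0,0.4,0],
  [1,1.5,0,0.4,0],
  [1,1.5,0,0.4,0],
  [1,1.5,0,0.4,0],
  [1,1.5,0,0.4,0],
])

```text
time: 26.95
tool_pos: [578.6, 75.7, 19.8]
tcp_rot: [-3.139, 0.001, 1.87]
contact_force: [1.7, -9.3, -1.9]
grip_width: 29.6
```

```bash
python3 f.py
```

```text
26.95 pos [578.62  75.73  19.79] yaw 107.14 Fx -9.39 Fy -1.13 Fz -1.93 M [-1.468 -0.39   0.136] nose depth 66.7 lat 2.03 29.627935109696278
```

carry_out([
  [1,0.6,0,0.3,0],
  [1,-0.1,0,0.4,0],
  [1,-0.7,0,0.5,0],
  [1,-0.9,0,0.6,0],
  [1,-0.9,0,0.6,0],
])

```text
time: 27.58
tool_pos: [578.9, 74.7, 19.4]
tcp_rot: [-3.139, 0.001, 1.87]
contact_force: [0.7, -5.2, -1.4]
grip_width: 30.2
```

```bash
python3 f.py
```

```text
27.57 pos [578.9   74.71  19.44] yaw 107.14 Fx -5.21 Fy -0.83 Fz -1.41 M [-0.725 -0.201  0.152] nose depth 65.7 lat 1.99 30.245924004851
```

carry_out([
  [1,0.1,0,0.2,0],
  [1,-0.3,0,0.3,0],
  [1,-0.4,0,0.3,0],
  [1,-0.4,0,0.3,0],
])

```text
time: 28.08
tool_pos: [578.9, 74.6, 19.2]
tcp_rot: [-3.139, 0.001, 1.87]
contact_force: [0.2, -3.8, -0.6]
grip_width: 30.2
```

```bash
python3 f.py
```

```text
28.07 pos [578.91  74.55  19.22] yaw 107.14 Fx -3.73 Fy -0.90 Fz -0.64 M [-0.25  -0.086  0.143] nose depth 65.5 lat 1.96 30.19292649124826
```

The stand is resting on the table (Fz ≈ 0) with a light residual push, so I release it.

carry_out([
  [0.6,0,0,0,0],
  [0.4,0,0,0,0],
  [0.3,0,0,0,0],
  [0.3,0,0,0,0],
  [0.3,0,0,0,0],
])

```text
time: 28.7
tool_pos: [578.9, 74.6, 19.2]
tcp_rot: [-3.139, 0.001, 1.87]
contact_force: [1.0, 0.3, -0.9]
grip_width: 63.7
```

```bash
python3 f.py; python3 - <<'E'
from plant import bot
from h import *
c=bot.capture("wrist");pickle.dump(c,open("wrist11.pkl","wb"))
cv2.imwrite("pics/w11.png",c["color"][:,:,::-1])
E
```

```text
28.7 pos [578.91  74.6   19.21] yaw 107.14 Fx 0.04 Fy 1.04 Fz -0.86 M [-0.01  -0.155 -0.018] nose depth 65.6 lat 1.98 63.68470060099382
```

View pics/w11.png

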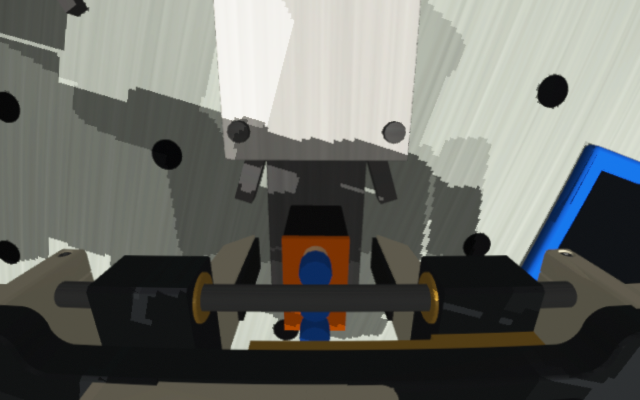

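carry_out([
  [0.3,0,0,-5,0],
  [0.3,0,0,-20,0],
  [0.3,0,0,-45,0],
  [0.3,0,0,-75,0],
  [0.3,0,0,-110,0],
  [0.3,0,0,-140,0],
  [0.3,0,0,-160,0],
  [0.3,0,0,-160,0],
])

```text
time: 29.75
tool_pos: [580.3, 74.9, 181.9]
tcp_rot: [3.14, 0.003, 1.87]
contact_force: [0.3, -0.6, -0.5]
grip_width: 64.2
```

carry_out([
  [0.3,-20,0,0,0],
  [0.3,-50,0,0,0],
  [0.3,-80,0,0,0],
  [0.3,-100,0,0,0],
  [0.3,-100,0,0,0],
])

```text
time: 30.38
tool_pos: [609.8, -22.4, 181.3]
tcp_rot: [3.141, 0.002, 1.867]
contact_force: [-0.0, -0.0, 0.2]
grip_width: 64.3
```

```bash
python3 f.py; python3 - <<'E'
from plant import bot
from h import *
c=bot.capture("wrist");pickle.dump(c,open("wrist12.pkl","wb"))
cv2.imwrite("pics/w12.png",c["color"][:,:,::-1])
crop(c,250,0,150,150,4,"w12c.png")
c=bot.capture("scene");cv2.imwrite("pics/s12.png",c["color"][:,:,::-1])
E
```

```text
30.38 pos [609.78 -22.39 181.27] yaw 107.0 Fx -0.01 Fy -0.02 Fz 0.21 M [ 0.012 -0.106 -0.   ] nose depth -36.2 lat 3.31 64.26130422348469
```

View pics/w12.png

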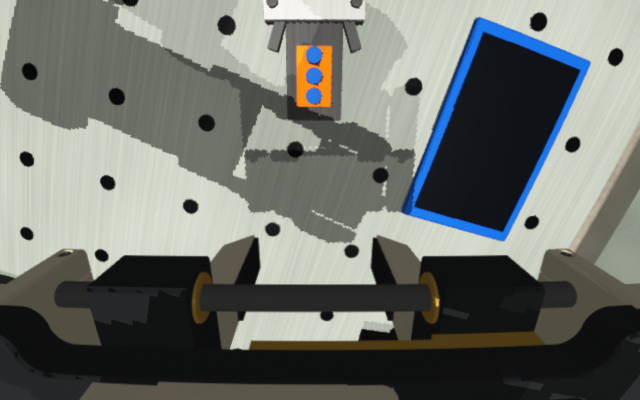

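View pics/w12c.png

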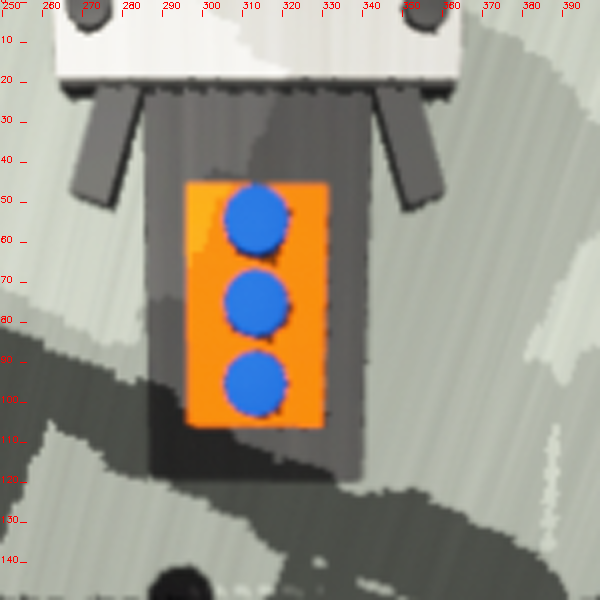

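View pics/s12.png

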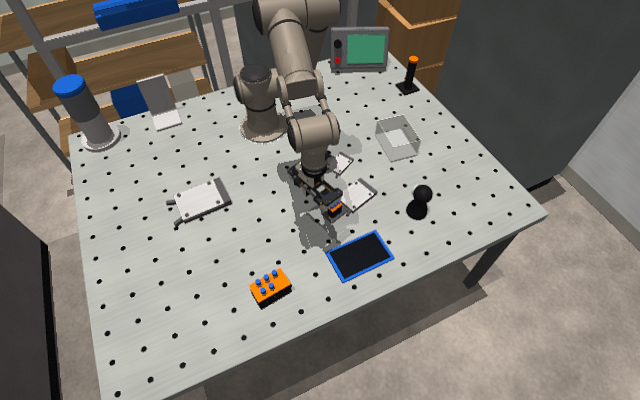

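```bash
python3 - <<'E'
from h import *
c=pickle.load(open("wrist12.pkl","rb"))
P=lambda u,v,z: pix2z(c,250+u/4-.5,v/4-.5,z)
a,b=P(150,480,8),P(364,481,8);l,r=P(58,78,20),P(458,79,20)
d=np.array([np.cos(np.radians(106.9)),np.sin(np.radians(106.9)),0]);m=(a+b)/2;lm=(l+r)/2
print(a,b,np.linalg.norm(a-b),lm,np.linalg.norm(l-r),"nose depth",(m-lm)@d+160,"lat",(m-lm)@[d[1],-d[0],0])
ts=[P(*p,70) for p in [(256,219),(256,303),(256,384)]];print(np.array(ts).round(1));
e=ts[0]-ts[2];print(np.degrees(np.arctan2(e[1],e[0])),(ts[1]-lm)@d+120)
E
```

```text
[563.00677774  29.49379387   8.        ] [616.33170051  45.56110559   8.        ] 55.69296090545365 [562.95981188 125.98085504  20.        ] 92.64458465222175 nose depth 67.60209115526476 lat -0.1576561438858226
[[573.5  90.5  70. ]
 [578.2  75.2  70. ]
 [582.8  60.1  70. ]]
106.96054110723513 66.99965518672911
```

```bash
python3 -c "
from plant import bot
print(bot.close_job())"
```

```text
the job is handed in; nothing more can be done
None
```

The tube stand is seated against the hidden stop in the middle-sized nest, and the job is handed in at about 30 s on the robot's clock. No verdict was reported.

- **What I did:** I gripped the stand by its block and lined it up with the nest at (268,195) in the top view. I slid the toe in, mostly in 3 mm steps, until the bumper pushed back at about 65 mm behind the lip. The force rose by about 4 N per mm, as the bumper should.
- **Pressing:** I held 8–9.5 N on the wrist sensor for well over half a second. The highest reading was 9.5 N, but I only read the force at the end of each move. I eased back to about 3.7 N with the stand resting on the table, opened the fingers and backed away.
- **Last checks:**
  - The tubes are upright and the stand points within 0.1° of the nest's direction.
  - The toe is about 66–67 mm deep by camera and 65.6 mm by the arm, the same spot to within the 2 mm calibration. The stand did not visibly move on release.
  - The other objects look undisturbed, and the robot was touching nothing.
- **Less certain:**
  - The force reading wanders by about 0.5–1 N and includes some table friction, so the push on the nest itself was roughly 8 N.
  - The light plunger was barely distinguishable from that noise.
  - One detour to back off for a nest view did not help and only cost time.

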